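# Third hand at the welding fixture

## Robot

A 6-joint arm with a two-finger parallel gripper is mounted at the origin on the work surface. World frame = base frame: x ahead of the robot, y to its left, z up, the work surface at z = 0. Lengths are in mm, angles in rad, forces in N, time in s.
With the tool pointing down it reaches from about 350 to 975 mm from the base axis. Payload 17.4 kg.
Tool frame: the origin (TCP) lies at the centre of the arm's flange, where the gripper is bolted on; the fingertips stand 173 mm ahead of it and the grasp point (between the pads) lies 155 mm ahead of it (manip.tcp_to_grasp is the distance from the TCP to the grasp point, in mm); z points along the fingers, y is the line along which they close (so a half turn about z gives the same grasp; the last joint's range is limited). The gripper opens to 85 mm and grips with 20 to 120 N. Pads are 22 mm wide; open, the fingers measure 114 mm over their backs; the gripper's body (76 mm by 85 mm) begins 54 mm behind the grasp point. The pads swing forward as they close: fully open they stand 13 mm farther back than shut.
Start: joints at [-1.325, 0.116, 1.442, -0, 1.584, -0.038], TCP at [188.995, -648.009, 404.703] pointing down, gripper open.
Joint ranges: [-2.83, 2.83], [-0.83, 2.19], [0.07, 2.5], [-1.14, 4.28], [0.01, 3], [-2.97, 2.97]. Speed limits (rad/s): [1.89, 1.89, 2.22, 3.14, 3.14, 3.14].

## Interface

Orientations are given as a unit quaternion [x, y, z, w].
In Python, from workcell import manip gives the robot as it stands.
- The arm moves only by the shell command python3 -m inch 'ROWS'. ROWS is JSON, a list of rows, each a list of 3 entries, a list of its own where there are three numbers: the turn, a rotation vector about the world's x, y, z in degrees, then the shift along the world's x, y, z in cm, then the finger opening in cm, from 0 to 8.54. In form: [[[rx, ry, rz], [dx, dy, dz], grip], ...]. A call has 1 to 10 rows; each row is the pose to reach, as a shift and turn from the pose commanded when the call began; what a row does not reach only later rows make up. A row lasts 1/12 s, in which the tool goes at most 41.7 mm and 7.16 degrees, less where a joint would pass 70% of its speed; a pose out of reach is approached as far as the arm can. A call with a gripper value outside its range is refused whole. The fingers move at their own pace and stop on an object; the grip force is fixed at half the most. Time passes only in rows, so rows that repeat a pose let the fingers close. It gives the time, the measured TCP pose, the force, the opening and the grip force at its end, in the units of the state.
- manip.get_state(): the state, without advancing time (a new reading comes with each control period).
- manip.snapshot(name): name is "scene" or "top" or "wrist"; returns a dict with "color" (400x640x3 uint8, red, green, blue), "fx", "fy", "cx", "cy" (pixels), "xyz" and "attitude" of the camera in the world. Camera axes: x right, y down, z forward; pixel columns grow to the right and rows downward; lengths in mm; the calibration is good to about 2 mm. A picture is of the moment at which its call begins. There is no depth.
- manip.close_job(): hands the job in; it is judged then, once.
The state is a dict: "t": time; "joint_positions": joint angles; "dq": joint speeds; "tau": joint torques, N m; "tool_pos": TCP position; "tcp_rot": TCP orientation; "force": force on the tool from outside, world axes, zero at the start; "ft_torque": the same for the moment, N m; "grip_width": finger opening in mm; "gripper_force": force on a finger pad.
Only numpy, scipy, OpenCV 4.12 (cv2) and the standard library are available. Lean on these libraries where they do the work, as an engineer would, in place of code of your own. Each camera call takes 0.05 s, during which the arm holds its last target. There are 200 camera calls.

## Task

Lay the long square tube between the four locating pins of the fixture, then swing the hinged hold-down bar fully down over it. Then push the tube along the pins against the sprung stop plate until the stop is about halfway through its 30 mm travel (a steady push of about 12 N), never ramming the stop to the end of its travel, and finish while still holding that push, so that I can tack-weld the joint. Leave the short tube, the wrench and the can where they are.

Things in the scene. Friction and masses are not known exactly. Their poses are not given: they have to be found in the camera images.
- tube: the workpiece: bright bare-steel square tube, 40 x 40 x 220 mm, both ends closed by flush welded caps, about 0.55 kg, lying loose on the table. Origin at the centre of its underside, z up, its length along its own y (either end may go to the stop).
- fixture: fixed grey steel fixture. Base plate x -75 to 75, y -90 to 230 mm, top at z = 12 mm; origin on the table plane midway between four upright pins (16 mm diameter, tapered tops, at x = +-32, y = +-55 mm, tops at z = 42 mm; 48 mm clear between facing pins). Sprung stop at the +y end, hold-down bar at y = 85 mm; the -y end is open. Axes: z up, tube goes along y.
- seat (a point): point on the base plate's top at fixture x = 0, y = 0, z = 12 mm, same axes. Lay the tube's underside centre here, its length along y: it then passes under the bar and ends 20 mm short of the stop. With the stop halfway in the tube's centre is 35 mm further in +y.
- gate (a joint): angle of the hinged hold-down bar in rad: 0 = fully down, lying level across the tube with 5 mm of air above it (it does not squeeze the tube); about 1.57 = standing upright, where it starts; 1.75 = end of its swing. The hinge is stiff (0.25 N m), so the bar stays at any angle where it is left; it is pushed down by its side or top, no latch.
- gate_hinge (a point): point on the hinge axis of the hold-down bar, at fixture x = -52, y = 85, z = 62 mm; the axis runs along the fixture's y. Cheeks beside it rise to z = 70 mm (y 60 to 110); on the far side a post at x = 50 mm rises to z = 57 mm.
- gate_end (a point): free end of the hold-down bar, 140 mm from the hinge axis. The bar is flat steel 100 x 24 mm, 10 mm thick, then a black round grip of 18 mm diameter and 40 mm length; bar down, it points along the fixture's +x.
- stop (a joint): how far the sprung stop plate is pushed in, in m, towards fixture +y: 0 = at rest, 0.030 = end of travel. Spring of 800 N/m without preload: 0.015 is halfway and takes 12 N. Sliding the tube along the base plate takes a further 2 to 8 N of friction.
- stop_face (a point): centre of the face of the stop plate (50 wide, 44 high, 6 mm thick), moving with it; at rest at fixture x = 0, y = 130, z = 36 mm, facing -y. Bare rod between plate and dark housing: 37 mm long at rest, 22 mm when halfway in. Housing: x -30 to 30, y 173 to 221, up to z = 62 mm.
- offcut: short offcut of the same square tube, 40 x 40 x 80 mm, not to be used: leave alone. Origin at the centre of its underside.
- wrench: wrench lying on the table; leave alone.
- can: spray-can sized can, 64 mm diameter, 170 mm high, standing; leave alone. Origin at the centre of its underside.
Mind the look-alikes: they are no part of the job. There is more than one size of the tube; the job needs the middle-sized.

How it is judged:
By the outcome, as a careful person would: the job done as asked, in the order asked, and still so for the second after the job is handed in, while the arm keeps its last pose, push and grip.
It also fails if it takes over 72 s, if anything falls off the work surface, if the arm or the gripper's body presses on something with over 40 N, if the wrist force passes 120 N, or if a joint passes its speed limit or range.

## Working session

There is one attempt and no reset: what is moved stays moved. The work goes in short steps, Python scripts to look and compute and a shell command to move; the robot and the scene stay as the last step left them, time stands still between calls to the robot, and variables do not carry over. Pictures are saved under pics/ and viewed, at most 10 in all, crops included, and the job is handed in when it is done.

```bash
ls; mkdir -p pics
cat > h.py <<'E'
import numpy as np, cv2
from scipy.spatial.transform import Rotation as R
from workcell import manip
def snap(n,f):
    s=manip.snapshot(n); cv2.imwrite(f'pics/{f}.png',s['color'][:,:,::-1]); np.save(f'pics/{f}.npy',s,allow_pickle=True); return s
def load(f): return np.load(f'pics/{f}.npy',allow_pickle=True).item()
def ray(s,u,v,z):
    a=np.array(s['attitude']); r=R.from_quat(a) if a.size==4 else R.from_matrix(a)
    d=r.apply([(u-s['cx'])/s['fx'],(v-s['cy'])/s['fy'],1]); c=np.array(s['xyz'])
    return c+d*(z-c[2])/d[2]
def proj(s,p):
    a=np.array(s['attitude']); r=R.from_quat(a) if a.size==4 else R.from_matrix(a)
    q=r.inv().apply(np.array(p)-s['xyz']); return q[:2]/q[2]*[s['fx'],s['fy']]+[s['cx'],s['cy']]
E
python3 - <<'E'
from h import *
for n in('scene','top'):
    s=snap(n,n+'0'); print(n,s['xyz'],s['attitude'],s['fx'],s['cx'],s['cy'])
print(manip.get_state())
E
```

```text
pics
scene [1267.95062592 -795.69401861  882.50136355] [ 0.81818045  0.38891718 -0.18608513 -0.38038994] 477.394267135267 316.74135096258095 196.81061806686986
top [ 466.42542272 -213.9950558  1141.28442603] [-0.70085239  0.71242238 -0.01909526  0.02992737] 382.50409100354614 318.8551734538884 201.65221124383564
{'t': 0.1, 'joint_positions': array([-1.32477488e+00,  1.16498612e-01,  1.44225323e+00,  2.01770946e-05,
        1.58401094e+00, -3.77644858e-02]), 'dq': array([-0.00176349,  0.00053503, -0.00115716,  0.00022053, -0.00028113,
        0.00107895]), 'tau': array([ 2.11136234e-03, -7.33668280e+01, -6.33792830e+01,  2.52015974e-05,
        5.22834831e-03, -9.14899090e-06]), 'tool_pos': array([ 189.01495099, -648.01083757,  403.96101534]), 'tcp_rot': array([ 9.89949884e-01,  1.41417411e-01, -5.07786118e-05, -5.82942804e-04]), 'force': array([-0.14149274,  0.04777622,  0.14263427]), 'ft_torque': array([ 0.05205531, -0.01672435,  0.01531443]), 'gripper_force': 0.0, 'grip_width': 85.37196735625997}
```

View pics/top0.png

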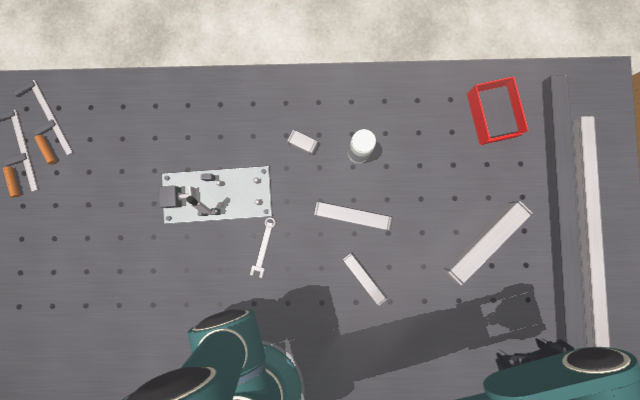

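View pics/scene0.png

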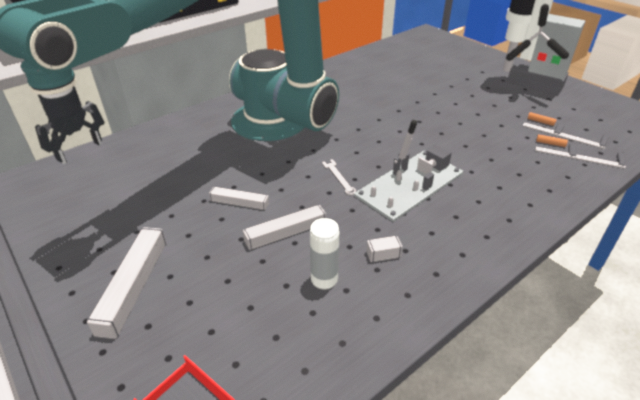

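The top view shows four bright tubes: the offcut at (303,141), a medium one at (353,215), a thin one at (365,278) and a large one at (490,243). The fixture plate is at about (217,194), with the stop on the left and the bar upright at about (208,205). I'll measure them next.

Run:
```python
from h import *
s=load('top0'); im=s['color']; hsv=cv2.cvtColor(im,cv2.COLOR_RGB2HSV)
m=((hsv[...,2]>165)).astype(np.uint8); m[:70]=0
n,l,st,c=cv2.connectedComponentsWithStats(m)
for i in range(1,n):
    if st[i,4]<150: continue
    pts=np.argwhere(l==i)[:,::-1].astype(np.float32)
    b=cv2.boxPoints(cv2.minAreaRect(pts))
    for z in (12,40):
        w=np.array([ray(s,*p,z)[:2] for p in b]); 
        print(i,st[i],z,w.round(0).tolist(),'ctr',w.mean(0).round(1),'sides',np.linalg.norm(w[0]-w[1]).round(),np.linalg.norm(w[1]-w[2]).round())
x,y,w,h=150,155,140,80
cv2.imwrite('pics/c1.png',cv2.resize(im[150:240,150:290,::-1],None,fx=5.7,fy=5.7,interpolation=cv2.INTER_CUBIC)[:600,:800])
```

```text
3 [ 467   76   62   69 1291] 12 [[884.0, -642.0], [918.0, -791.0], [742.0, -824.0], [708.0, -678.0]] ctr [ 812.8 -733.7] sides 152.0 180.0
3 [ 467   76   62   69 1291] 40 [[873.0, -632.0], [907.0, -776.0], [735.0, -809.0], [702.0, -666.0]] ctr [ 804.2 -720.8] sides 149.0 175.0
4 [ 32  80  40  75 423] 12 [[927.0, 685.0], [936.0, 668.0], [708.0, 546.0], [699.0, 563.0]] ctr [817.3 615.7] sides 19.0 259.0
4 [ 32  80  40  75 423] 40 [[916.0, 663.0], [924.0, 646.0], [702.0, 527.0], [693.0, 544.0]] ctr [808.6 595.1] sides 19.0 252.0
10 [ 11 110  26  81 448] 12 [[837.0, 742.0], [842.0, 724.0], [597.0, 648.0], [592.0, 666.0]] ctr [717.  695.1] sides 19.0 256.0
10 [ 11 110  26  81 448] 40 [[828.0, 718.0], [833.0, 701.0], [594.0, 627.0], [589.0, 644.0]] ctr [710.8 672.5] sides 18.0 250.0
11 [ 581  116   29  231 3214] 12 [[787.0, -978.0], [789.0, -1019.0], [119.0, -1019.0], [116.0, -979.0]] ctr [ 452.6 -998.6] sides 41.0 670.0
11 [ 581  116   29  231 3214] 40 [[779.0, -959.0], [781.0, -999.0], [127.0, -999.0], [125.0, -960.0]] ctr [ 453.  -979.2] sides 40.0 653.0
12 [350 129  26  26 515] 12 [[71
[... 1652 characters left out ...]
0]] ctr [ 502.5 -294.9] sides 40.0 224.0
21 [ 314  202   77   28 1026] 40 [[507.0, -182.0], [545.0, -191.0], [497.0, -404.0], [459.0, -395.0]] ctr [ 501.6 -292.9] sides 39.0 218.0
23 [250 217  25  61 405] 12 [[335.0, 10.0], [507.0, -32.0], [498.0, -69.0], [326.0, -26.0]] ctr [416.3 -29.2] sides 177.0 37.0
23 [250 217  25  61 405] 40 [[338.0, 5.0], [506.0, -37.0], [497.0, -72.0], [329.0, -31.0]] ctr [417.6 -33.8] sides 173.0 36.0
24 [343 254  43  51 601] 12 [[375.0, -262.0], [393.0, -287.0], [258.0, -388.0], [240.0, -364.0]] ctr [ 316.7 -325.2] sides 30.0 169.0
24 [343 254  43  51 601] 40 [[378.0, -261.0], [395.0, -285.0], [263.0, -384.0], [246.0, -360.0]] ctr [ 320.5 -322.4] sides 30.0 165.0
```

View pics/c1.png

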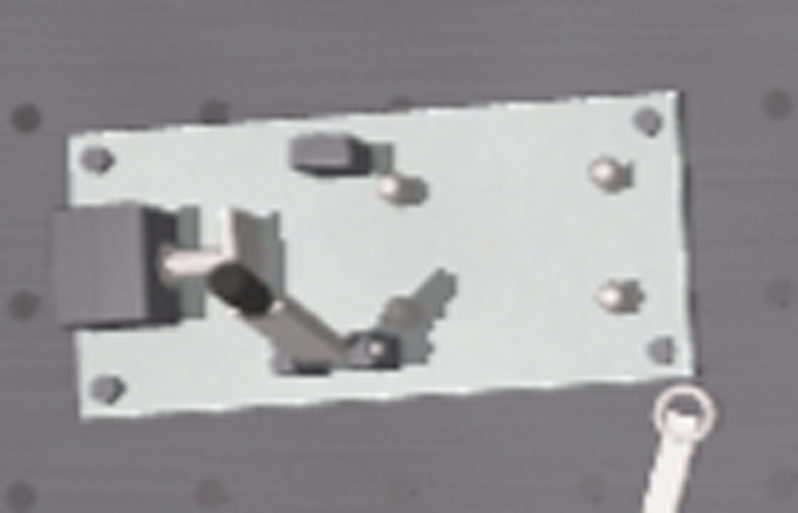

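The crop shows the plate, with pins at about (609,172), (617,296) and (405,188). The stop and housing are on the left (world +y), the post is on the far side, and the bar stands upright on the near side with its hinge at about (370,350). The middle-sized tube is the 218x39 mm one at (501.6, -292.9), and its length runs at yaw -12.7°. The next step is to hover over it and look closer.

```bash
python3 -m inch '[[[0,0,61],[30.9,34.0,0],8.5],[[0,0,61],[30.9,34.0,0],8.5],[[0,0,61],[30.9,34.0,0],8.5],[[0,0,61],[30.9,34.0,0],8.5],[[0,0,61],[30.9,34.0,0],8.5],[[0,0,61],[30.9,34.0,0],8.5],[[0,0,61],[30.9,34.0,0],8.5],[[0,0,61],[30.9,34.0,0],8.5],[[0,0,61],[30.9,34.0,0],8.5],[[0,0,61],[30.9,34.0,0],8.5]]'; python3 -m inch '[[[0,0,0],[0,0,0],8.5]]'
python3 - <<'E'
from h import *
s=manip.get_state(); print(s['t'],s['tool_pos'],R.from_quat(s['tcp_rot']).as_matrix().round(3).tolist(),s['joint_positions'])
t=load('top0')
for u,v in((609,172),(617,296),(405,188)): print(ray(t,150+u/5.7,150+v/5.7,42).round(1))
E
```

```text
t: 0.93
tool_pos: [470.2, -337.8, 404.6]
tcp_rot: [0.78, 0.626, -0.0, -0.0]
force: [1.1, -1.0, 0.0]
grip_width: 85.0
gripper_force: 0.0
t: 1.02
tool_pos: [472.6, -335.2, 404.5]
tcp_rot: [0.78, 0.626, 0.001, -0.0]
force: [0.1, 0.1, -0.4]
grip_width: 85.0
gripper_force: 0.0
1.0167 [ 472.58450948 -335.17049105  404.4556061 ] [[0.216, 0.976, 0.001], [0.976, -0.216, 0.002], [0.002, 0.0, -1.0]] [-0.66125814 -0.09217526  1.65200566  0.00168265  1.58208402 -0.44386116]
[608.4 -18.9  42. ]
[545.1 -22.7  42. ]
[602.   85.3  42. ]
```

```bash
python3 -m inch '[[[0,0,0],[2.6,2.8,0],8.5],[[0,0,0],[2.6,2.8,0],8.5],[[0,0,0],[2.6,2.8,0],8.5]]'
python3 - <<'E'
from h import *
s=snap('wrist','w0'); print(s['xyz'],R.from_quat(s['attitude']).as_matrix().round(3).tolist(),s['fx'])
m=(cv2.cvtColor(s['color'],cv2.COLOR_RGB2HSV)[...,2]>165).astype(np.uint8)
n,l,st,c=cv2.connectedComponentsWithStats(m)
for i in range(1,n):
    if st[i,4]<1000: continue
    b=cv2.boxPoints(cv2.minAreaRect(np.argwhere(l==i)[:,::-1].astype(np.float32)))
    w=np.array([ray(s,*p,40)[:2] for p in b]); print(st[i],w.round(0).tolist(),w.mean(0).round(1))
E
```

```text
t: 1.27
tool_pos: [496.0, -310.6, 404.3]
tcp_rot: [0.781, 0.625, -0.0, -0.0]
force: [-1.3, 0.2, -0.3]
grip_width: 84.9
gripper_force: 0.0
[ 511.96700602 -241.18122626  375.00772607] [[0.976, -0.21, -0.063], [-0.219, -0.937, -0.273], [-0.002, 0.28, -0.96]] 346.82655643994576
[ 301   29   46  162 6519] [[507.0, -182.0], [546.0, -191.0], [516.0, -335.0], [472.0, -325.0]] [ 510.2 -258.3]
[ 540  100  100  106 8599] [[709.0, -290.0], [799.0, -310.0], [802.0, -415.0], [705.0, -393.0]] [ 753.9 -352. ]
```

View pics/w0.png

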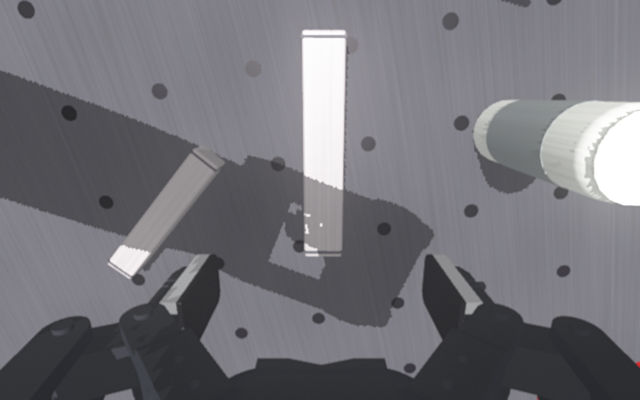

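The wrist view shows the tube centred on column 325, with its far end at row 33. This agrees with the top view. Before grasping I'll take a near look at the fixture.

```bash
python3 -m inch '[[[0,0,15.7],[7.7,30,2],8.5],[[0,0,15.7],[7.7,30,2],8.5],[[0,0,15.7],[7.7,30,2],8.5],[[0,0,15.7],[7.7,30,2],8.5],[[0,0,15.7],[7.7,30,2],8.5],[[0,0,15.7],[7.7,30,2],8.5],[[0,0,15.7],[7.7,30,2],8.5],[[0,0,15.7],[7.7,30,2],8.5],[[0,0,15.7],[7.7,30,2],8.5],[[0,0,15.7],[7.7,30,2],8.5]]'
python3 - <<'E'
from h import *
s=snap('wrist','w1'); print(s['xyz'])
E
```

```text
t: 2.15
tool_pos: [572.2, -11.7, 424.6]
tcp_rot: [0.688, 0.725, -0.0, -0.0]
force: [0.6, -0.9, 0.3]
grip_width: 85.2
gripper_force: 0.0
[568.9215007   59.35543431 395.21248083]
```

View pics/w1.png

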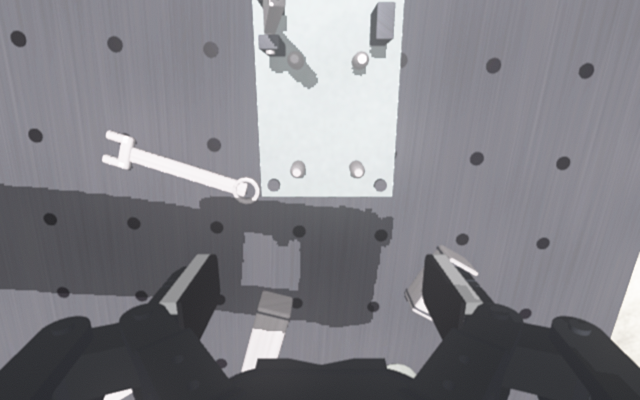

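The near view shows the pins at about (298,168), (357,168), (296,58) and (362,58), the plate's near edge at row 196, and the wrench ring at (248,190), next to the plate's corner.

Run:
```python
from h import *
s=load('w1'); im=s['color']; v=cv2.cvtColor(im,cv2.COLOR_RGB2HSV)[...,2].astype(int)
# plate edges at z=12
L=[];Rr=[];B=[]
m=v>180
for r in range(80,170,6):
    c=np.flatnonzero(m[r,240:420])+240; L.append(ray(s,c[0],r,12)[:2]); Rr.append(ray(s,c[-1]+1,r,12)[:2])
for c in range(290,370,6):
    r=np.flatnonzero(m[182:215,c])[-1]+183; B.append(ray(s,c,r,12)[:2])
L,Rr,B=map(np.array,(L,Rr,B))
for n,e,ax in(('L',L,1),('R',Rr,1),('B',B,0)):
    p=np.polyfit(e[:,ax],e[:,1-ax],1); print(n,p, 'deg',np.degrees(np.arctan(p[0])),'resid',np.std(e[:,1-ax]-np.polyval(p,e[:,ax])))
for u,w in((298,168),(357,168),(296,58),(362,58)): print(ray(s,u,w,42).round(1))
cv2.imwrite('pics/c2.png',cv2.resize(im[0:200,240:410,::-1],None,fx=3,fy=3,interpolation=cv2.INTER_CUBIC))
```

```text
L [-5.22507066e-02  5.03367753e+02] deg -2.9910249722560676 resid 0.29808536994472434
R [-5.26198240e-02  6.54442837e+02] deg -3.0121158580531837 resid 0.30909548855371055
B [ 5.18736369e-02 -8.24021380e+01] deg 2.969478873332947 resid 9.906600642518745e-15
[548.6 -13.8  42. ]
[609.6 -10.7  42. ]
[543.2  92.3  42. ]
[605.8  95.5  42. ]
```

View pics/c2.png

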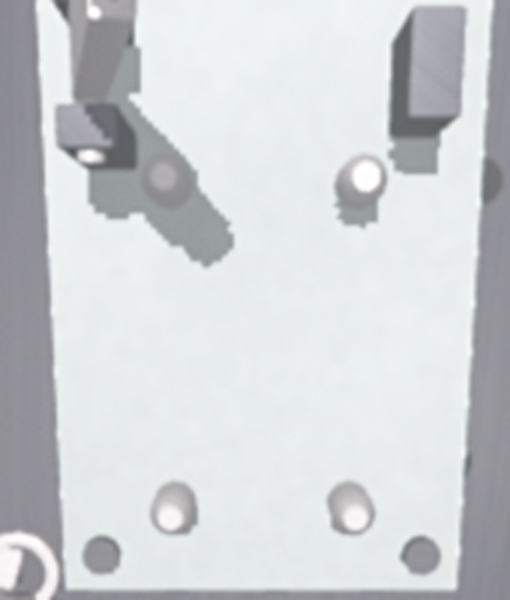

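Fixture origin is about (576.8, 38.2) with yaw 3.0°; the plate edges and pins agree. I'll go back and grasp the tube.

```bash
python3 -m inch '[[[0,0,-15.7],[-7.4,-29.6,-10],8.5],[[0,0,-15.7],[-7.4,-29.6,-10],8.5],[[0,0,-15.7],[-7.4,-29.6,-10],8.5],[[0,0,-15.7],[-7.4,-29.6,-10],8.5],[[0,0,-15.7],[-7.4,-29.6,-10],8.5],[[0,0,-15.7],[-7.4,-29.6,-10],8.5],[[0,0,-15.7],[-7.4,-29.6,-10],8.5],[[0,0,-15.7],[-7.4,-29.6,-10],8.5],[[0,0,-15.7],[-7.4,-29.6,-10],8.5],[[0,0,-15.7],[-7.4,-29.6,-10],8.5]]';python3 -m inch '[[[0,0,0],[0,0,0],8.5],[[0,0,0],[0,0,0],8.5]]'
python3 -c "
from h import *
s=manip.get_state();m=R.from_quat(s['tcp_rot']).as_matrix();print(s['tool_pos'],m.round(4).tolist(),np.degrees(np.arctan2(m[1,1],m[0,1])))"
```

```text
t: 3.03
tool_pos: [496.6, -310.1, 323.9]
tcp_rot: [0.783, 0.623, -0.0, -0.001]
force: [0.2, 0.6, 0.8]
grip_width: 85.0
gripper_force: 0.0
t: 3.2
tool_pos: [498.1, -307.5, 325.3]
tcp_rot: [0.781, 0.624, 0.0, 0.0]
force: [0.5, 0.1, -0.1]
grip_width: 84.8
gripper_force: 0.0
[ 498.10054112 -307.48004509  325.25223828] [[0.2206, 0.9754, 0.0006], [0.9754, -0.2206, -0.0003], [-0.0002, 0.0006, -1.0]] -12.74654079057868
```

```bash
python3 -m inch '[[[0,0,0],[0,0,-4],8.5],[[0,0,0],[0,0,-8],8.5],[[0,0,0],[0,0,-11],8.5],[[0,0,0],[0,0,-13],8.5],[[0,0,0],[0,0,-14.2],8.5],[[0,0,0],[0,0,-14.2],8.5],[[0,0,0],[0,0,-14.2],8.5],[[0,0,0],[0,0,-14.2],3],[[0,0,0],[0,0,-14.2],3],[[0,0,0],[0,0,-14.2],3]]';python3 -m inch '[[[0,0,0],[0,0,0],3],[[0,0,0],[0,0,0],3],[[0,0,0],[0,0,0],3],[[0,0,0],[0,0,0],3],[[0,0,0],[0,0,0],3],[[0,0,0],[0,0,0],3]]'
```

```text
t: 4.03
tool_pos: [498.5, -307.8, 184.2]
tcp_rot: [0.781, 0.624, 0.0, 0.001]
force: [0.5, 0.4, -0.0]
grip_width: 51.0
gripper_force: 0.0
t: 4.53
tool_pos: [498.6, -307.9, 183.9]
tcp_rot: [0.781, 0.624, 0.0, 0.001]
force: [0.5, 0.8, 7.3]
grip_width: 39.4
gripper_force: 62.6
```

```bash
python3 -m inch '[[[0,0,0],[0,0,3],3],[[0,0,0],[0,0,6],3],[[0,0,4],[2,1,9],3],[[0,0,8],[4,4,10],3],[[0,0,12],[6,7,10],3],[[0,0,15.7],[8,10.5,10],3],[[0,0,15.7],[8,14,10],3],[[0,0,15.7],[8,17.5,10],3],[[0,0,15.7],[8,21,10],3],[[0,0,15.7],[8,24.0,10],3]]';python3 -m inch '[[[0,0,0],[-0.1,3,0],3],[[0,0,0],[-0.1,6,0],3],[[0,0,0],[-0.1,8,0],3],[[0,0,0],[-0.1,9.1,0],3],[[0,0,0],[-0.1,9.1,0],3],[[0,0,0],[-0.1,9.1,0],3],[[0,0,0],[-0.1,9.1,0],3]]'
python3 -c "
from h import *
s=manip.get_state();m=R.from_quat(s['tcp_rot']).as_matrix();print(s['tool_pos'],np.degrees(np.arctan2(m[1,1],m[0,1])))
s=snap('wrist','w2');s=snap('top','t2');im=s['color']
a=cv2.imread('pics/w2.png');b=cv2.resize(im[140:250,150:326,::-1],(640,400))
cv2.imwrite('pics/w2b.png',cv2.resize(np.vstack([a,b]),(480,600)))"
```

```text
t: 5.37
tool_pos: [577.7, -65.6, 282.0]
tcp_rot: [0.688, 0.725, -0.0, -0.001]
force: [0.4, 0.2, -5.8]
grip_width: 39.1
gripper_force: 64.2
t: 5.95
tool_pos: [577.2, 22.6, 282.5]
tcp_rot: [0.689, 0.725, -0.0, -0.0]
force: [-0.0, -0.3, -6.6]
grip_width: 39.0
gripper_force: 64.2
[577.21549069  22.61367989 282.46093357] 2.9352212160468594
```

View pics/w2b.png

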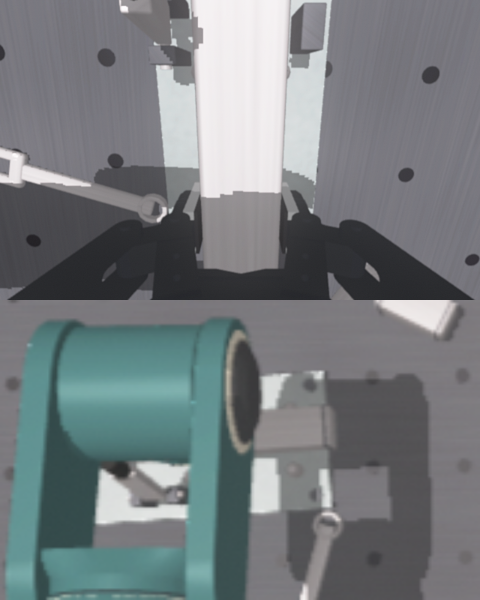

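The wrist view shows the tube centred between the plate edges (columns 200-283 at 480-wide scale). In the top view its free end sits on the plate axis and the bar is clear of it. I'll lower it in two stages.

```bash
python3 -m inch '[[[0,0,0],[0,0.05,-2],3],[[0,0,0],[0,0.05,-4],3],[[0,0,0],[0,0.05,-5],3],[[0,0,0],[0,0.05,-5.5],3],[[0,0,0],[0,0.05,-6],3],[[0,0,0],[0,0.05,-6.5],3],[[0,0,0],[0,0.05,-7],3],[[0,0,0],[0,0.05,-7],3]]'
python3 -m inch '[[[0,0,0],[0,0,-0.4],3],[[0,0,0],[0,0,-0.8],3],[[0,0,0],[0,0,-1.2],3],[[0,0,0],[0,0,-1.5],3],[[0,0,0],[0,0,-1.5],3],[[0,0,0],[0,0,-1.5],3]]'
```

```text
t: 6.72
tool_pos: [577.2, 23.8, 212.1]
tcp_rot: [0.689, 0.725, -0.0, -0.0]
force: [0.3, -0.6, -6.7]
grip_width: 39.0
gripper_force: 64.0
t: 7.22
tool_pos: [577.2, 23.9, 197.5]
tcp_rot: [0.689, 0.725, -0.0, -0.0]
force: [-0.3, 0.1, -6.0]
grip_width: 39.0
gripper_force: 64.1
```

```bash
python3 -m inch '[[[0,0,0],[0,0,-0.1],3],[[0,0,0],[0,0,-0.2],3],[[0,0,0],[0,0,-0.2],3],[[0,0,0],[0,0,-0.2],3]]'
```

```text
t: 7.55
tool_pos: [577.3, 23.8, 196.0]
tcp_rot: [0.689, 0.725, 0.0, 0.0]
force: [-0.3, 0.3, -3.4]
grip_width: 38.8
gripper_force: 64.3
```

```bash
python3 -m inch '[[[0,0,0],[0,0,0],8.5],[[0,0,0],[0,0,0],8.5],[[0,0,0],[0,0,0],8.5],[[0,0,0],[0,0,0],8.5],[[0,0,0],[0,0,0],8.5],[[0,0,0],[0,0,2],8.5],[[0,0,0],[0,0,5],8.5],[[0,0,0],[0,0,9],8.5],[[0,0,0],[0,0,13],8.5],[[0,0,0],[0,0,17],8.5]]';python3 -m inch '[[[0,0,0],[0,0,4],0],[[0,0,0],[-3,2.3,4.5],0],[[0,0,0],[-6,4.6,4.5],0],[[0,0,0],[-9,7,4.5],0],[[0,0,0],[-12,9.3,4.5],0],[[0,0,0],[-12,9.3,4.5],0],[[0,0,0],[-12,9.3,4.5],0]]'
python3 - <<'E'
from h import *
s=snap('scene','s3');im=s['color']; t=snap('top','t3')['color']
f=lambda x,y,z:(576.8+x*.9986-y*.0523,38.2+x*.0523+y*.9986,z)
for p in ((0,-110,52),(20,-110,52),(-20,-110,52),(20,110,52),(0,130,36)): print(p,proj(s,f(*p)).round(1),proj(load('t3'),f(*p)).round(1))
a=cv2.resize(im[100:240,340:480,::-1],(500,500)); b=cv2.resize(t[150:240,150:290,::-1],(780,500))[:,:300]
b=cv2.resize(t[150:240,150:300,::-1],(500,300)); 
cv2.imwrite('pics/s3c.png',cv2.resize(np.vstack([a,b]),(375,600)))
E
```

```text
t: 8.38
tool_pos: [576.8, 23.9, 367.6]
tcp_rot: [0.689, 0.725, -0.0, -0.0]
force: [0.7, -0.1, 0.4]
grip_width: 85.2
gripper_force: 0.0
t: 8.97
tool_pos: [456.1, 117.7, 411.4]
tcp_rot: [0.688, 0.726, 0.001, 0.001]
force: [0.5, -0.7, -0.5]
grip_width: 0.7
gripper_force: 0.0
(0, -110, 52) [368.5 197.7] [274.6 188.4]
(20, -110, 52) [374.  201.3] [274.2 181.4]
(-20, -110, 52) [363.1 194.3] [275.  195.3]
(20, 110, 52) [425.6 168.2] [198.  186.8]
(0, 130, 36) [423.7 166.9] [193.3 194.6]
```

View pics/s3c.png

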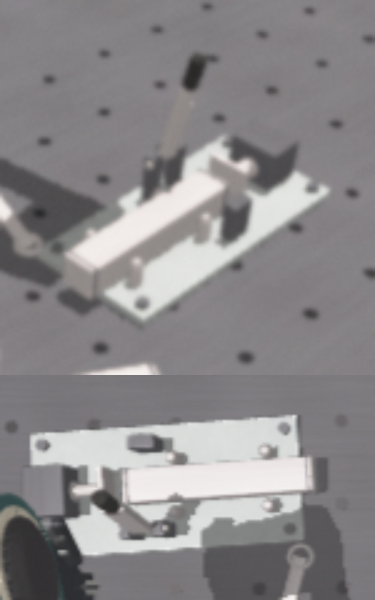

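The tube is seated between the four pins, with its near end at top pixel 274.8 (274.6 predicted). The bar stands upright and clear. Now the bar.

```bash
python3 -m inch '[[[0,0,0],[0,0,-3],0],[[0,0,0],[0,0,-6],0],[[0,0,0],[0,0,-8],0],[[0,0,0],[1,0.05,-8.2],0],[[0,0,0],[2,0.1,-8.2],0],[[0,0,0],[3,0.15,-8.2],0],[[0,0,0],[3.7,0.2,-8.2],0],[[0,0,0],[3.7,0.2,-8.2],0]]'; python3 -m inch '[[[0,0,0],[1,0.05,0],0],[[0,0,0],[2,0.1,-0.1],0],[[0,0,0],[3,0.15,-0.3],0],[[0,0,0],[4,0.2,-0.6],0],[[0,0,0],[5,0.25,-1.0],0],[[0,0,0],[5.5,0.3,-1.2],0]]'
```

```text
t: 9.73
tool_pos: [495.9, 118.6, 329.2]
tcp_rot: [0.689, 0.725, 0.0, 0.0]
force: [0.5, 0.1, -0.8]
grip_width: -0.1
gripper_force: 0.0
t: 10.23
tool_pos: [550.5, 121.9, 315.8]
tcp_rot: [0.689, 0.725, -0.0, -0.0]
force: [-0.8, -0.9, 2.7]
grip_width: -0.2
gripper_force: 0.9
```

```bash
python3 -m inch '[[[0,0,0],[0.8,0.04,-0.7],0],[[0,0,0],[1.6,0.08,-1.4],0],[[0,0,0],[2.4,0.1,-2.3],0],[[0,0,0],[3.1,0.15,-3.2],0],[[0,0,0],[3.7,0.2,-4.2],0],[[0,0,0],[4.2,0.2,-5.2],0],[[0,0,0],[4.4,0.2,-6.0],0],[[0,0,0],[4.5,0.2,-6.8],0],[[0,0,0],[4.5,0.2,-7.1],0],[[0,0,0],[4.5,0.2,-7.1],0]]'; python3 -m inch '[[[0,0,0],[0,0,-0.2],0],[[0,0,0],[0,0,-0.2],0],[[0,0,0],[0,0,-0.2],0]]'
```

```text
t: 11.07
tool_pos: [593.9, 123.8, 244.6]
tcp_rot: [0.689, 0.725, -0.001, -0.0]
force: [-0.1, -0.7, 0.3]
grip_width: 0.1
gripper_force: 0.0
t: 11.32
tool_pos: [594.1, 123.9, 244.0]
tcp_rot: [0.689, 0.725, 0.0, 0.0]
force: [0.4, -0.1, -0.0]
grip_width: -0.1
gripper_force: 0.0
```

```bash
python3 -m inch '[[[0,0,0],[0,0,-0.2],0],[[0,0,0],[0,0,-0.3],0],[[0,0,0],[0,0,-0.4],0],[[0,0,0],[0,0,-0.4],0]]'
python3 - <<'E'
from h import *
print(manip.get_state()['force'])
s=snap('scene','s4');im=s['color']
cv2.imwrite('pics/s4c.png',cv2.resize(im[60:240,320:500,::-1],(600,600)))
E
```

```text
t: 11.65
tool_pos: [594.3, 123.9, 240.4]
tcp_rot: [0.689, 0.725, 0.0, 0.0]
force: [-1.1, 0.2, 6.1]
grip_width: 0.2
gripper_force: 3.1
[-1.10858174  0.15566504  6.06852658]
```

View pics/s4c.png

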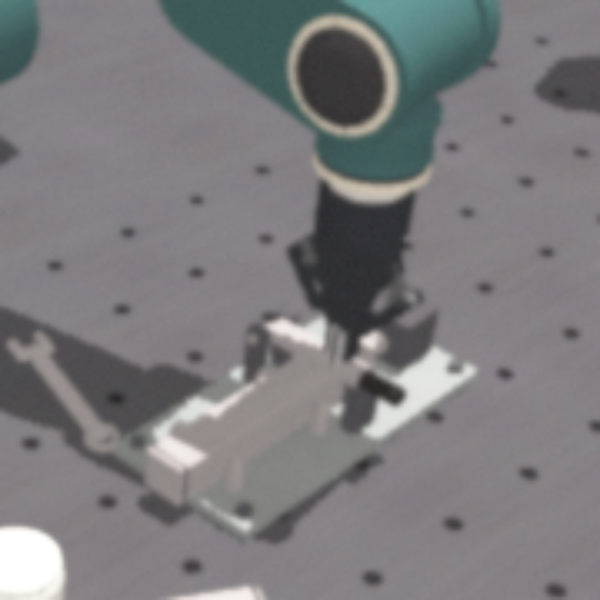

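The bar lies across the tube, with its grip at (382,388) in the crop. Contact came at the expected height. I'll press a little more to confirm the hard stop, then go to the tube's free end.

```bash
python3 -m inch '[[[0,0,0],[0,0,-0.1],0],[[0,0,0],[0,0,-0.15],0],[[0,0,0],[0,0,-0.15],0],[[0,0,0],[0,0,-0.15],0]]'
```

```text
t: 12.03
tool_pos: [594.4, 123.9, 240.2]
tcp_rot: [0.689, 0.725, 0.0, 0.0]
force: [-8.9, -1.4, 20.2]
grip_width: 0.1
gripper_force: 10.0
```

```bash
python3 -m inch '[[[0,0,0],[0,0,3],0],[[0,0,0],[0,0,6],0],[[0,0,0],[0,-3,8],0],[[0,0,0],[-0.2,-7,8],0],[[0,0,0],[-0.4,-11,8],0],[[0,0,0],[-0.6,-15,8],0],[[0,0,0],[-0.8,-19,8],0],[[0,0,0],[-1,-23,8],0],[[0,0,0],[-1,-24,8],0],[[0,0,0],[-1,-24,8],0]]'; python3 -m inch '[[[0,0,0],[0,0,-3],0],[[0,0,0],[0,0,-6],0],[[0,0,0],[0,0,-9],0],[[0,0,0],[0,0,-11],0],[[0,0,0],[0,0,-12.3],0],[[0,0,0],[0,0,-12.3],0],[[0,0,0],[0,0,-12.3],0]]'
```

```text
t: 12.87
tool_pos: [583.9, -118.7, 318.0]
tcp_rot: [0.69, 0.724, -0.0, -0.0]
force: [0.3, 0.7, 0.0]
grip_width: 0.0
gripper_force: 0.0
t: 13.45
tool_pos: [584.5, -115.5, 195.5]
tcp_rot: [0.688, 0.725, -0.0, -0.0]
force: [0.5, -0.2, 0.4]
grip_width: -0.2
gripper_force: 0.0
```

```bash
python3 -m inch '[[[0,0,0],[-0.05,1,0],0],[[0,0,0],[-0.1,2,0],0],[[0,0,0],[-0.15,2.5,0],0],[[0,0,0],[-0.15,2.8,0],0],[[0,0,0],[-0.15,2.8,0],0]]'; python3 -m inch '[[[0,0,0],[0,0.2,0],0],[[0,0,0],[0,0.4,0],0],[[0,0,0],[0,0.6,0],0],[[0,0,0],[0,0.8,0],0],[[0,0,0],[0,0.8,0],0]]'
```

```text
t: 13.87
tool_pos: [582.8, -87.3, 195.8]
tcp_rot: [0.688, 0.725, 0.0, 0.0]
force: [-0.2, 0.3, -0.6]
grip_width: 0.5
gripper_force: 0.0
t: 14.28
tool_pos: [582.8, -80.2, 195.2]
tcp_rot: [0.689, 0.725, -0.0, 0.0]
force: [0.9, -1.7, 0.6]
grip_width: 0.3
gripper_force: 0.7
```

```bash
python3 -m inch '[[[0,0,0],[0,0.2,0],0],[[0,0,0],[0,0.4,0],0],[[0,0,0],[-0.05,0.6,0],0],[[0,0,0],[-0.05,0.8,0],0],[[0,0,0],[-0.05,1.0,0],0],[[0,0,0],[-0.05,1.2,0],0],[[0,0,0],[-0.05,1.2,0],0]]';python3 -m inch '[[[0,0,0],[0,0.1,0],0],[[0,0,0],[0,0.2,0],0],[[0,0,0],[0,0.2,0],0]]';python3 -m inch '[[[0,0,0],[0,0.1,0],0],[[0,0,0],[0,0.2,0],0],[[0,0,0],[0,0.2,0],0]]'
```

```text
t: 14.87
tool_pos: [582.2, -67.7, 195.2]
tcp_rot: [0.689, 0.725, 0.0, -0.0]
force: [0.8, -0.8, 1.3]
grip_width: 0.5
gripper_force: 0.5
t: 15.12
tool_pos: [582.2, -66.0, 195.2]
tcp_rot: [0.689, 0.725, 0.0, -0.0]
force: [0.5, -3.1, 0.9]
grip_width: 0.1
gripper_force: 1.5
t: 15.37
tool_pos: [582.2, -64.0, 195.2]
tcp_rot: [0.689, 0.725, 0.0, 0.0]
force: [0.6, -3.6, 1.2]
grip_width: 0.2
gripper_force: 1.8
```

```bash
for i in 1 2 3 4; do python3 -m inch '[[[0,0,0],[0,0.1,0],0],[[0,0,0],[-0.01,0.2,0],0],[[0,0,0],[-0.01,0.2,0],0]]' | grep -E 'pos|force'; done
```

```text
tool_pos: [582.1, -62.0, 195.2]
force: [0.3, -4.9, 1.6]
gripper_force: 1.9
tool_pos: [582.0, -60.1, 195.2]
force: [0.2, -4.4, 1.6]
gripper_force: 2.5
tool_pos: [581.9, -58.3, 195.2]
force: [0.4, -6.3, 1.4]
gripper_force: 3.2
tool_pos: [581.8, -56.4, 195.3]
force: [-0.6, -7.9, -0.1]
gripper_force: 3.9
```

```bash
for i in 1 2; do python3 -m inch '[[[0,0,0],[0,0.1,0],0],[[0,0,0],[-0.01,0.2,0],0],[[0,0,0],[-0.01,0.3,0],0],[[0,0,0],[-0.02,0.4,0],0],[[0,0,0],[-0.02,0.4,0],0]]' | grep -E 'pos|force'; done
python3 - <<'E'
from h import *
f=lambda x,y,z:(576.8+x*.9986-y*.0523,38.2+x*.0523+y*.9986,z)
s=snap('scene','s5');t=snap('top','t5')
for p in ((0,136+13,36),(0,173,36),(20,-97,52),(25,143,58)): print(p,proj(s,f(*p)).round(1),proj(t,f(*p)).round(1))
a=cv2.resize(s['color'][130:210,350:470,::-1],(600,400),interpolation=cv2.INTER_CUBIC);b=cv2.resize(t['color'][165:205,165:285,::-1],(600,200),interpolation=cv2.INTER_CUBIC)
cv2.imwrite('pics/s5c.png',np.vstack([a,b]))
E
```

```text
tool_pos: [581.6, -52.5, 195.2]
force: [-0.0, -10.8, 0.6]
gripper_force: 5.2
tool_pos: [581.4, -48.8, 195.2]
force: [-0.8, -13.0, 1.3]
gripper_force: 6.7
(0, 149, 36) [427.7 164.3] [186.9 195.1]
(0, 173, 36) [432.6 161.2] [178.7 195.7]
(20, -97, 52) [377.3 199.2] [269.7 181.8]
(25, 143, 58) [434.3 162.8] [185.8 185.6]
```

View pics/s5c.png

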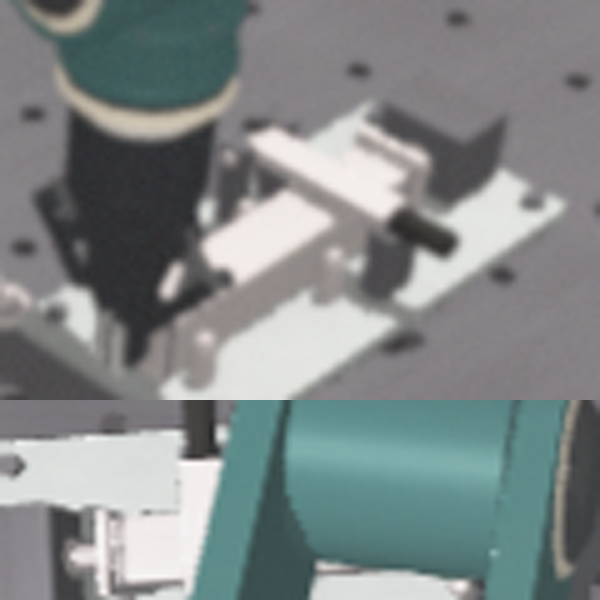

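The scene and top views show the bar down and level, the tube passing under it against the stop plate, and the rod still visible at about (85,550). I'll measure the stop's shift against the earlier top view of the stop at rest.

Run:
```python
from h import *
t3,t5=load('t3'),load('t5')
f=lambda x,y,z:(576.8+x*.9986-y*.0523,38.2+x*.0523+y*.9986,z)
for x in (14,18,20): print(x,[(d,proj(t5,f(x,136+d,58)).round(1).tolist()) for d in(0,15)])
for r in range(186,200,2):
    print(r,'rest',t3['color'][r,176:200].mean(-1).astype(int).tolist()); print('    now',t5['color'][r,176:200].mean(-1).astype(int).tolist())
```

```text
14 [(0, [188.4, 189.3]), (15, [183.2, 189.6])]
18 [(0, [188.3, 187.9]), (15, [183.1, 188.2])]
20 [(0, [188.3, 187.2]), (15, [183.1, 187.5])]
186 rest [122, 133, 174, 214, 221, 183, 150, 151, 151, 206, 222, 223, 223, 230, 197, 187, 203, 216, 222, 221, 221, 220, 220, 220]
    now [123, 135, 175, 215, 222, 184, 151, 151, 170, 196, 205, 218, 223, 223, 223, 222, 223, 223, 222, 222, 222, 221, 221, 222]
188 rest [65, 65, 64, 64, 69, 112, 127, 129, 128, 199, 221, 222, 226, 235, 185, 114, 111, 114, 124, 139, 147, 137, 149, 184]
    now [64, 65, 65, 64, 70, 114, 128, 135, 216, 236, 183, 135, 145, 173, 215, 228, 227, 220, 221, 227, 229, 230, 232, 233]
190 rest [65, 64, 65, 65, 66, 111, 127, 126, 126, 196, 220, 220, 220, 233, 189, 117, 112, 110, 110, 117, 125, 129, 151, 211]
    now [64, 65, 65, 66, 66, 111, 129, 126, 225, 242, 196, 212, 189, 201, 232, 237, 237, 237, 237, 237, 237, 238, 237, 237]
192 rest [65, 66, 81, 86, 80, 102, 123, 127, 127, 198, 222, 221, 220, 233, 213, 142, 113, 112, 111, 117, 126, 130, 134, 206]
    now [65, 66, 81, 88, 79, 103, 124, 128, 221, 243, 203, 208, 200, 210, 232, 237, 236, 236, 236, 236, 236, 235, 235, 235]
194 rest [66, 77, 119, 128, 169, 186, 189, 192, 195, 201, 204, 207, 201, 230, 220, 150, 112, 112, 112, 115, 125, 128, 136, 208]
    now [65, 78, 120, 130, 169, 187, 189, 192, 227, 242, 201, 191, 192, 183, 227, 237, 237, 237, 237, 237, 237, 236, 236, 236]
196 rest [66, 91, 128, 215, 231, 230, 227, 226, 225, 223, 221, 191, 138, 101, 90, 75, 88, 107, 112, 114, 125, 131, 137, 223]
    now [67, 93, 128, 215, 232, 231, 228, 227, 235, 243, 203, 171, 197, 200, 230, 238, 238, 238, 238, 237, 238, 237, 237, 237]
198 rest [66, 68, 117, 127, 146, 148, 145, 143, 140, 135, 103, 72, 66, 67, 67, 67, 60, 54, 66, 103, 125, 129, 125, 222]
    now [68, 68, 118, 129, 147, 149, 147, 145, 201, 237, 195, 186, 208, 204, 231, 239, 239, 239, 239, 239, 239, 239, 239, 239]
```

Camera shift (4.8–5.1 px) and the force curve both put the stop about 13–14 mm in. I'll advance about 1.5 mm and check that the push holds steady.

```bash
python3 -m inch '[[[0,0,0],[0,0.07,0],0],[[0,0,0],[-0.01,0.14,0],0],[[0,0,0],[-0.01,0.14,0],0],[[0,0,0],[-0.01,0.14,0],0],[[0,0,0],[-0.01,0.14,0],0]]'; python3 -m inch '[[[0,0,0],[0,0,0],0],[[0,0,0],[0,0,0],0],[[0,0,0],[0,0,0],0],[[0,0,0],[0,0,0],0],[[0,0,0],[0,0,0],0],[[0,0,0],[0,0,0],0]]'
python3 - <<'E'
from h import *
t=snap('top','t6')
for r in (188,190,192): print(t['color'][r,180:190].mean(-1).astype(int).tolist())
E
```

```text
t: 17.72
tool_pos: [581.3, -47.5, 195.2]
tcp_rot: [0.689, 0.725, -0.001, 0.001]
force: [-1.3, -14.8, 0.2]
grip_width: -0.2
gripper_force: 7.3
t: 18.22
tool_pos: [581.3, -47.6, 195.3]
tcp_rot: [0.689, 0.725, -0.001, 0.001]
force: [0.6, -14.6, 0.4]
grip_width: 0.5
gripper_force: 7.3
[69, 113, 129, 175, 228, 185, 115, 137, 152, 195]
[65, 112, 129, 161, 226, 190, 122, 204, 185, 221]
[79, 103, 124, 160, 226, 213, 143, 202, 178, 219]
```

```bash
python3 -c "
from workcell import manip
print(manip.close_job())"
```

```text
the job is handed in; nothing more can be done
None
```

The tube is seated between the pins, the hold-down bar is fully down, and the arm is holding the stop about 15 mm in with a steady 14.6 N push (roughly 12 N spring plus friction); I handed the job in at about 18 s with the short tube, wrench and can not touched.

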